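Stow the loading coil and latch the keeper bar

ROBOT

A 7-joint arm with a two-finger parallel gripper is mounted at the origin on the work surface. World frame = base frame: x ahead of the robot, y to its left, z up, the work surface at z = 0. Lengths are in m, angles in degrees, forces in N, time in s.
With the tool pointing down it reaches from about 0.425 to 0.875 m from the base axis. Payload 4.7 kg.
Tool frame: the origin (TCP) lies at the very end of the fingers, on their centre line; the grasp point (between the pads) lies 19 mm behind it (env.grip_point_offset is the distance from the TCP to the grasp point, in m); z points along the fingers, y is the line along which they close (so a half turn about z gives the same grasp; the last joint's range is limited). The gripper opens to 87 mm and grips with 3 to 60 N. Pads are 19 mm wide; open, the fingers measure 117 mm over their backs; the gripper's body (75 mm by 190 mm) begins 51 mm behind the grasp point.
Start: joints at [-70.067, 18.392, -4.016, 83.108, 1.295, 78.541, -3.26], TCP at [0.213, 0.614, 0.223] pointing down, gripper open.
Joint ranges: [-163.93, 163.93], [-17.29, 119.83], [-79.2, 71.16], [3.27, 140.29], [-89.18, 269.18], [5.43, 117.66], [-154.24, 154.24]. Speed limits (degrees/s): [147.25, 147.25, 180, 180, 180, 180, 180].

INTERFACE

Orientations are given as [roll, pitch, yaw] about the fixed x, y, z axes, in that order (R = Rz(yaw) Ry(pitch) Rx(roll)).
In Python, from cell import env gives the robot as it stands.
- The arm moves only by the tool jog_arm, never from a script. Its argument "motion" is a list of rows, each an object of numbers: "x", "y", "z": the shift along the tool's x, y, z in cm; "ax", "ay", "az": the turn, a rotation vector about the tool's x, y, z in degrees. In form: [{"x": .., "y": .., "z": .., "ax": .., "ay": .., "az": ..}, ...]. A call has exactly 5 rows; each row shifts and turns the commanded pose from where the row before left it, along the tool's axes as they then stand; what a row does not reach is not made up. A row lasts 1/10 s, in which the tool goes at most 50 mm and 8.59 degrees, less where a joint would pass 70% of its speed; a pose out of reach is approached as far as the arm can. A call is refused whole if a number of a shift passes 5 or a number of a turn 8.59, either way. A call with a gripper value outside its range is refused whole. "claw" is the gripper command: -1 is shut, 1 is fully open, values between are in proportion, set as the call begins (left out, the last holds). The fingers move at their own pace and stop on an object; "squeeze" is the grip in N (left out, the last holds). Time passes only in rows, so rows that do not move let the fingers close, or fill a call up. It gives the time, the measured TCP pose, the force, the opening and the grip force at its end, in the units of the state.
- env.get_obs(): the state, without advancing time (a new reading comes with each control period).
- env.read_camera(name): name is "side" or "top" or "wrist"; returns the picture (400x640x3 uint8, red, green, blue); there is no depth.
- env.camera_params(name): a dict with "fx", "fy", "cx", "cy" (pixels), "extrinsics" (4x4, takes a point from world to camera coordinates). Camera axes: x right, y up, looking along -z (the intrinsics and any distortion apply to the point x, -y, -z); pixel columns grow to the right and rows downward; lengths in m; the calibration is good to about 2 mm. A picture is of the moment at which its call begins: read the wrist's pose just before it. camera_params takes no time and is no camera call; for the wrist camera it gives the pose at the moment of the call.
- env.sign_off(): hands the job in; it is judged then, once.
The state is a dict: "time_s": time; "qpos": joint angles; "joint_velocities": joint speeds; "effort": joint torques, N m; "tool_pos": TCP position; "tool_rot": TCP orientation; "force": force on the tool from outside, world axes, zero at the start; "wrist_torque": the same for the moment, N m; "grip_width": finger opening in m; "grasp_force": force on a finger pad.
Only numpy, scipy, OpenCV 4.12 (cv2) and the standard library are available. Lean on these libraries where they do the work, as an engineer would, in place of code of your own. Each camera call takes 0.05 s, during which the arm holds its last target. There are 200 camera calls.

TASK

Pack the radio's long antenna loading coil for transport: take it from its rest, lay it centred across the two spring clips of the grey clip board and press it straight down until it has snapped fully home in both. Then swing the board's keeper bar shut over it until the bar clicks into its detent and stays there. Leave the short coil and everything else on the desk where it is.

Things in the scene. Friction and masses are not known exactly. Their poses are not given: they have to be found in the camera images.
- long_coil_mid (a point): centre of the long loading coil: a round cylinder 30 mm in diameter and 160 mm long, plus a 12 mm thick, 10 mm long stud at each end; black with bright end caps and a copper winding, both ends alike, 0.11 to 0.22 kg. Its x axis lies along the cylinder. It starts lying level in a black rest, its axis 35 mm above the desk, and lifts straight out.
- short_coil_mid (a point): centre of the short coil: same look and diameter but only 84 mm long (plus studs), lying in an identical rest; x along the cylinder. Which side holds which coil varies. Not to be moved.
- rest_a: the fixed black rest that the long coil lies in, origin under its middle, x along the coil: base 130 x 50 mm, 6 mm thick, and two saddles 14 mm wide at 31 mm either side of the middle, cheeks up to 30 mm above the desk. Between the saddles (48 mm free) fingers can grip the coil across its middle.
- seat (a point): point fixed on the clip board: where the long coil's centre lies when snapped home, 40 mm above the desk. Its y axis is the direction along which the coil must lie (either way round), x is across it, towards the detent, z up. The clip board is fixed: a grey base 12 mm thick, from -107 to 133 mm in x and 95 mm either way in y of this point. Between the clips, fingers holding the coil's middle are free down to the base.
- clip_a (a point): mouth of one of two C-shaped steel spring clips, 14 mm wide, 50 mm from the seat in -y, 59 mm above the desk. They open upward: the jaws are 46 mm apart here, narrow to 24 mm at 50 mm above the desk, and spring apart as the coil is pushed straight down; about 8 to 15 N in all snaps it home onto the clip floors.
- clip_b (a point): mouth of the other clip, 50 mm from the seat in +y, 59 mm above the desk; same as clip_a.
- keeper_pivot (a point): point fixed on the clip board, on the vertical hinge axis of the keeper bar, 72 mm above the desk (half-way up the bar), 90 mm from the seat in its -x direction; same axes as the seat.
- keeper_end (a point): centre of the keeper bar's round free end (5 mm radius), half-way up, 190 mm from the hinge axis. The bar is bare aluminium, level, 10 mm wide and 20 mm tall, underside 62 mm and top 82 mm above the desk, with a 24 mm round boss at the hinge. Its x axis points along the bar away from the hinge. It can be pushed anywhere along its side.
- keeper (a joint): angle of the keeper bar, rad: 0 is shut (the bar lies along the seat's +x, across the coil's middle, 7 mm above it); it grows as the bar opens, counter-clockwise from above, towards the seat's +y, up to 2.0. Starts open at 1.35 to 1.75, stays where left. Just before shut it must be pushed over the detent ball; below about 0.04 it snaps to a hard stop at 0 and is held.
- detent (a point): sprung steel ball that the bar's end is pushed over between about 0.09 and 0.05 rad; it takes a firm sideways push, about 4 N at the end of the bar, 6 N at 130 mm from the hinge. Behind it a dark steel block 84 mm high, 116 to 128 mm from the seat in +x, -4 to 22 mm in y. A 78 mm high stop stands on the -y side of the shut bar; on its +y side nothing else is higher than the bar's underside.
- handheld: bystander: black handheld radio lying flat, 120 x 58 x 34 mm with an 85 mm aerial; origin under the middle of its case
- mug: bystander: white mug, 82 mm across, 95 mm tall; origin under its centre
- screwdriver: bystander: screwdriver lying flat, 190 mm long; origin on the desk near its middle
- coax_adapter: bystander: plain metal barrel adapter lying flat, 94 mm long, 26 mm thick; origin under its middle
Not all that is in view belongs to the job. What is shaped like the part that bears long_coil_mid but yellow is not meant.

How it is judged:
By the outcome, as a careful person would: the job done as asked, in the order asked, and still so for the second after the job is handed in, with the robot touching nothing.
It also fails if it takes over 58 s, if anything falls off the work surface, if the arm or the gripper's body presses on something with over 40 N, if the wrist force passes 120 N, or if a joint passes its speed limit or range.

## Working session

There is one attempt and no reset: what is moved stays moved. The work goes in short steps, Python scripts to look and compute and a tool call to move; the robot and the scene stay as the last step left them, time stands still between calls to the robot, and variables do not carry over. Pictures are saved under pics/ and viewed, at most 10 in all, crops included, and the job is handed in when it is done.

Besides the shell and the picture viewer there is one more tool, called after "Request:" in YAML: its name, and indented under it one key for each argument. jog_arm: Moves the arm, as the interface text tells. Its arguments: {"type":"object","properties":{"motion":{"type":"array"},"claw":{"type":"number"},"squeeze":{"type":"number"}},"required":["motion"]}

```bash
mkdir -p pics; ls; cat > h.py <<'E'
import numpy as np, cv2
from cell import env
from scipy.spatial.transform import Rotation as R
def ray(cam,u,v,P=None):
    p=P or env.camera_params(cam); E=np.array(p["extrinsics"])
    d=np.array([(u-p["cx"])/p["fx"],-(v-p["cy"])/p["fy"],-1.0])
    return -E[:3,:3].T@E[:3,3], E[:3,:3].T@d
def onz(cam,u,v,z,P=None):
    o,d=ray(cam,u,v,P); return o+d*(z-o[2])/d[2]
def proj(cam,X,P=None):
    p=P or env.camera_params(cam); E=np.array(p["extrinsics"])
    c=E[:3,:3]@np.array(X)+E[:3,3]
    return p["cx"]+p["fx"]*c[0]/-c[2], p["cy"]-p["fy"]*c[1]/-c[2]
def snap(cam,name):
    im=env.read_camera(cam); cv2.imwrite(f"pics/{name}.png",im[:,:,::-1]); return im
E
python3 - <<'E'
from h import *
print(env.get_obs())
for c in ("top","side"):
    snap(c,c+"1"); p=env.camera_params(c); print(c,{k:(np.round(v,3).tolist()) if k=="extrinsics" else v for k,v in p.items()})
snap("wrist","wrist1")
E
```

```text
pics
{'time_s': 0.0, 'qpos': array([-70.06581653,  18.43850298,  -4.01349644,  83.17448599,
         1.29413662,  78.53948327,  -3.25924911]), 'joint_velocities': array([-0.05492   , -0.03582631,  0.03665333,  0.03505884,  0.01669415,
        0.05421909,  0.03766757]), 'effort': array([-2.81568697e-05, -4.91287887e+01, -4.03707102e-01, -3.12529242e+01,
       -6.38203346e-02,  4.36160259e-02,  1.47057831e-04]), 'tool_pos': array([0.21285964, 0.6135846 , 0.22147117]), 'tool_rot': array([-1.79892711e+02,  5.47295743e-03,  1.60874209e+02]), 'force': array([ 0.42779631, -0.84774235,  0.3725087 ]), 'wrist_torque': array([ 0.00653377, -0.00114701, -0.03335104]), 'grasp_force': 0.0, 'grip_width': 0.08684803064846001}
top {'fx': 367.3258903220866, 'fy': 367.3258903220866, 'cx': 319.7519266494307, 'cy': 198.53498388109662, 'extrinsics': [[0.052, -0.999, -0.003, 0.131], [0.976, 0.05, 0.212, -0.515], [-0.211, -0.014, 0.977, -0.955], [0.0, 0.0, 0.0, 1.0]]}
side {'fx': 449.50730490503975, 'fy': 449.50730490503975, 'cx': 321.27024349237456, 'cy': 193.86887177680677, 'extrinsics': [[0.962, -0.273, 0.009, -0.458], [0.175, 0.64, 0.748, -0.229], [-0.21, -0.718, 0.663, -1.237], [0.0, 0.0, 0.0, 1.0]]}
```

View pics/top1.png

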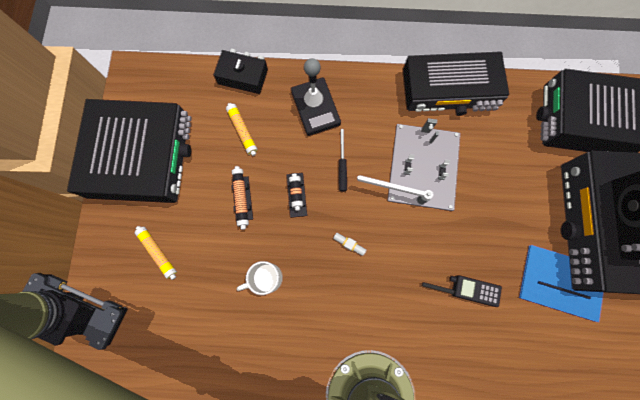

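View pics/side1.png

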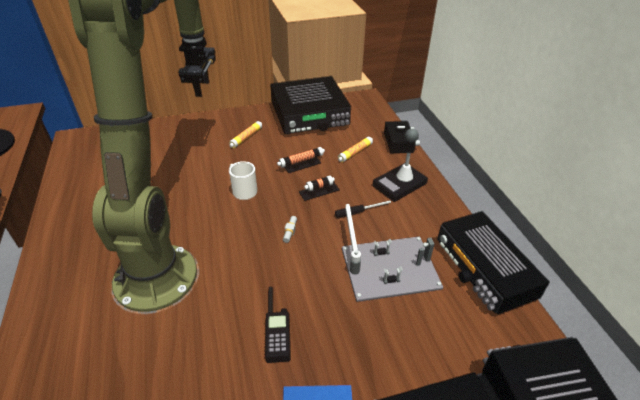

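```bash
python3 - <<'E'
from h import *
im=cv2.imread("pics/top1.png")
a=cv2.resize(im[155:240,220:320],None,fx=4,fy=4,interpolation=cv2.INTER_CUBIC)
b=cv2.resize(im[112:217,352:467],None,fx=5,fy=5,interpolation=cv2.INTER_CUBIC)
c=np.zeros((525,400+575,3),np.uint8); c[:340,:400]=a
cv2.imwrite("pics/cropA.png",cv2.copyMakeBorder(a,0,0,0,0,0)); cv2.imwrite("pics/cropB.png",b)
# long coil copper centroid/axis, board grey corners
hsv=cv2.cvtColor(im,cv2.COLOR_BGR2HSV)
g=((hsv[:,:,1]<40)&(hsv[:,:,2]>90)&(hsv[:,:,2]<200)).astype(np.uint8); m=np.zeros_like(g); m[112:217,385:467]=g[112:217,385:467]
cs,_=cv2.findContours(m,0,2); k=max(cs,key=cv2.contourArea); r=cv2.minAreaRect(k); print("board rect",r)
for p in cv2.boxPoints(r): print(p, onz("top",*p,0.012).round(4))
cr=onz("top",*r[0],0.012); print("board centre",cr)
E
```

```text
board rect ((424.35455322265625, 161.80319213867188), (70.65950012207031, 87.81755065917969), 8.530765533447266)
[382.90222 199.98535] [ 0.5225 -0.0233  0.012 ]
[395.92914 113.13937] [ 0.793  -0.0585  0.012 ]
[465.8069  123.62103] [ 0.7696 -0.268   0.012 ]
[452.77997 210.46701] [ 0.5021 -0.2225  0.012 ]
board centre [ 0.64325453 -0.1429095   0.012     ]
```

View pics/cropA.png

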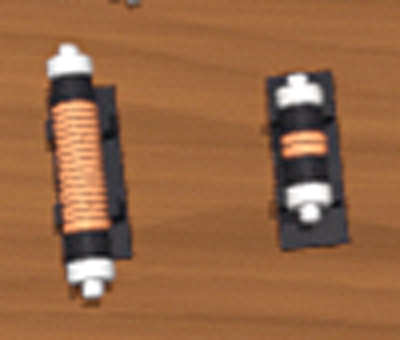

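View pics/cropB.png

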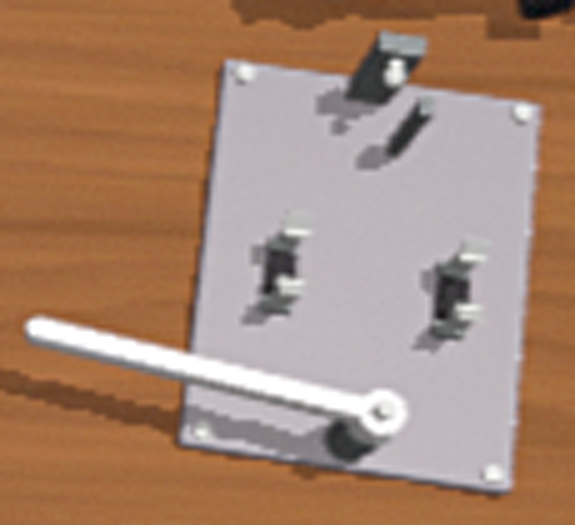

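The top view shows the long coil (copper, bright caps) at about (241,198) and the short coil at (295,193). The yellow look-alikes are at (241,130) and (155,252), and the coax adapter is at (350,243). The close crop confirms that the left one, with the long winding, is the long coil. The board is at (424,165), with its hinge boss at (428,194), bar end at (359,177), clips at (408,166) and (442,171), and detent at (431,122).

```bash
python3 - <<'E'
from h import *
A=lambda u,v:((u+.5)/4-.5+220,(v+.5)/4-.5+155)
B=lambda u,v:((u+.5)/5-.5+352,(v+.5)/5-.5+112)
e=[onz("top",*A(*p),.035) for p in((68,43),(92,299))]
print("coil",e,(e[0]+e[1])/2,np.linalg.norm(e[0]-e[1]))
c=[onz("top",*B(*p),.012) for p in((224,60),(540,104),(509,491),(180,444))]
print("corners",np.round(c,4)); print([np.linalg.norm(c[i]-c[i-3])*1 for i in range(4)])
f=(c[0]-c[3]+c[1]-c[2]);f/=np.linalg.norm(f); ctr=sum(c)/4
print("ctr",ctr,"xdir deg",np.degrees(np.arctan2(f[1],f[0])))
print("seat",ctr-f*.013)
print("pivot",onz("top",*B(383,411),.082),"expected",ctr-f*.103)
print("end",onz("top",*B(38,328),.082))
for k,v in (("tcp",[.213,.614,.22]),):print(k,proj("top",v))
p=env.camera_params("wrist");E=np.array(p["extrinsics"]);print("wristcam",p["fx"],p["cx"],p["cy"],-E[:3,:3].T@E[:3,3],E[:3,:3].round(3).tolist())
E
```

```text
coil [array([0.597411  , 0.40051083, 0.035     ]), array([0.41459369, 0.36556077, 0.035     ])] [0.50600235 0.3830358  0.035     ] 0.18612810729701845
corners [[ 0.7592 -0.0601  0.012 ]
 [ 0.7406 -0.2487  0.012 ]
 [ 0.5041 -0.2243  0.012 ]
 [ 0.5219 -0.0368  0.012 ]]
[np.float64(0.18943411307309252), np.float64(0.23767574380989742), np.float64(0.18837797960985955), np.float64(0.23840249864947582)]
ctr [ 0.63145902 -0.14247482  0.012     ] xdir deg -5.749135034987919
seat [ 0.61852441 -0.14117257  0.012     ]
pivot [ 0.53017466 -0.1330539   0.082     ] expected [ 0.5289771 -0.132157   0.012    ]
end [0.56687569 0.05307424 0.082     ]
tcp (np.float64(101.36482945723557), np.float64(305.066541948671))
wristcam 310.83526870478966 321.307523196177 196.95497517690248 [0.15148245 0.63560946 0.38429459] [[0.328, 0.945, -0.003], [-0.917, 0.318, -0.242], [-0.228, 0.082, 0.97]]
```

```bash
cat >> h.py <<'E'
def plan(xyz,yaw,n):
    "straight path from the measured pose, tool kept pointing down; prints rows (cm, deg)"
    s=env.get_obs(); p=s["tool_pos"]; M=R.from_euler("xyz",s["tool_rot"],degrees=True); G=R.from_euler("xyz",[180,0,yaw],degrees=True)
    rv=(M.inv()*G).as_rotvec(); 
    for i in range(n):
        Mi=M*R.from_rotvec(rv*i/n); d=Mi.inv().apply((np.array(xyz)-p)/n*100)
        print(i,"xyz",d.round(2),"turn",np.degrees(rv/n).round(2))
def st():
    s=env.get_obs(); print("t",round(s["time_s"],2),s["tool_pos"].round(4),s["tool_rot"].round(2),"F",s["force"].round(1),"w",round(s["grip_width"],4),"g",round(s["grasp_force"],1),"q7",s["qpos"].round(0))
E
python3 -c "
from h import *
plan([.506,.383,.2],190.8,10)"
```

```text
0 xyz [-3.53 -1.22  0.22] turn [-0.01 -0.   -2.99]
1 xyz [-3.46 -1.4   0.22] turn [-0.01 -0.   -2.99]
2 xyz [-3.38 -1.58  0.22] turn [-0.01 -0.   -2.99]
3 xyz [-3.29 -1.75  0.22] turn [-0.01 -0.   -2.99]
4 xyz [-3.2  -1.92  0.22] turn [-0.01 -0.   -2.99]
5 xyz [-3.09 -2.09  0.22] turn [-0.01 -0.   -2.99]
6 xyz [-2.98 -2.25  0.22] turn [-0.01 -0.   -2.99]
7 xyz [-2.86 -2.4   0.22] turn [-0.01 -0.   -2.99]
8 xyz [-2.73 -2.54  0.22] turn [-0.01 -0.   -2.99]
9 xyz [-2.59 -2.68  0.22] turn [-0.01 -0.   -2.99]
```

Request:
jog_arm:
  motion:
    - {"x": -3.5,"y": -1.2,"z": 0.2,"az": -3}
    - {"x": -3.5,"y": -1.4,"z": 0.2,"az": -3}
    - {"x": -3.4,"y": -1.6,"z": 0.2,"az": -3}
    - {"x": -3.3,"y": -1.75,"z": 0.2,"az": -3}
    - {"x": -3.2,"y": -1.9,"z": 0.2,"az": -3}
  claw: 1

```text
$.motion[0]: bad value
```

Request:
jog_arm:
  motion:
    - {"x": -3.1,"y": -2.1,"z": 0.2,"az": -3}
    - {"x": -3.0,"y": -2.25,"z": 0.2,"az": -3}
    - {"x": -2.9,"y": -2.4,"z": 0.2,"az": -3}
    - {"x": -2.7,"y": -2.5,"z": 0.2,"az": -3}
    - {"x": -2.6,"y": -2.7,"z": 0.2,"az": -3}

```text
$.motion[0]: bad value
```

Request:
jog_arm:
  motion:
    - {}
    - {}
    - {}
    - {}
    - {}

```text
$.motion[0]: bad value
```

```bash
python3 - <<'E'
from h import *
st(); P=env.camera_params("wrist"); im=snap("wrist","w2"); 
print(proj("wrist",[.506,.383,.035],P))
np.save("P2.npy",P,allow_pickle=True)
E
```

```text
t 0.15 [0.2129 0.6137 0.2217] [-1.7992e+02  1.0000e-02  1.6088e+02] F [0.1 0.3 0.3] w 0.0871 g 0.0 q7 [-70.  18.  -4.  83.   1.  79.  -3.]
(np.float64(235.6671173266152), np.float64(423.3282627667636))
```

View pics/w2.png

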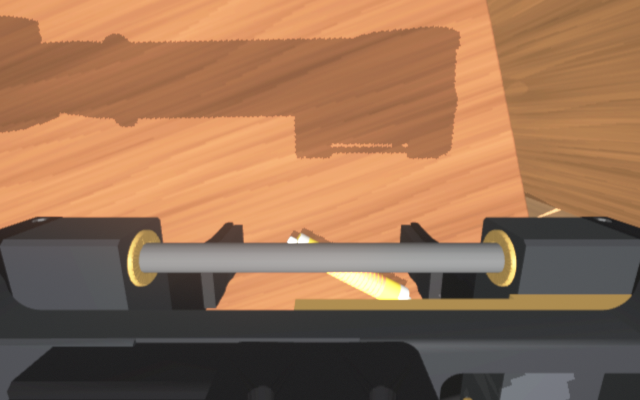

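The moves were refused, most likely because each row needs all six numbers. The wrist picture still shows the start pose, with the fingers at about (230,260) and (415,260). I'll retry.

Request:
jog_arm:
  motion:
    - {"x": -3.5,"y": -1.2,"z": 0.2,"ax": 0,"ay": 0,"az": -3}
    - {"x": -3.5,"y": -1.4,"z": 0.2,"ax": 0,"ay": 0,"az": -3}
    - {"x": -3.4,"y": -1.6,"z": 0.2,"ax": 0,"ay": 0,"az": -3}
    - {"x": -3.3,"y": -1.75,"z": 0.2,"ax": 0,"ay": 0,"az": -3}
    - {"x": -3.2,"y": -1.9,"z": 0.2,"ax": 0,"ay": 0,"az": -3}
  claw: 1

```text
time_s: 0.7
tool_pos: [0.3612, 0.4978, 0.2124]
tool_rot: [-180.0, 0.0, 176.0]
force: [0.3, -0.2, 0.1]
grip_width: 0.0871
grasp_force: 0.0
```

Request:
jog_arm:
  motion:
    - {"x": -3.1,"y": -2.1,"z": 0.2,"ax": 0,"ay": 0,"az": -3}
    - {"x": -3.0,"y": -2.25,"z": 0.2,"ax": 0,"ay": 0,"az": -3}
    - {"x": -2.9,"y": -2.4,"z": 0.2,"ax": 0,"ay": 0,"az": -3}
    - {"x": -2.7,"y": -2.5,"z": 0.2,"ax": 0,"ay": 0,"az": -3}
    - {"x": -2.6,"y": -2.7,"z": 0.2,"ax": 0,"ay": 0,"az": -3}

```text
time_s: 1.2
tool_pos: [0.5083, 0.3829, 0.2023]
tool_rot: [180.0, -0.0, -169.0]
force: [-0.7, 0.6, -0.3]
grip_width: 0.087
grasp_force: 0.0
```

Request:
jog_arm:
  motion:
    - {"x": 0,"y": 0,"z": 0,"ax": 0,"ay": 0,"az": 0}
    - {"x": 0,"y": 0,"z": 0,"ax": 0,"ay": 0,"az": 0}
    - {"x": 0,"y": 0,"z": 0,"ax": 0,"ay": 0,"az": 0}
    - {"x": 0,"y": 0,"z": 0,"ax": 0,"ay": 0,"az": 0}
    - {"x": 0,"y": 0,"z": 0,"ax": 0,"ay": 0,"az": 0}

```text
time_s: 1.7
tool_pos: [0.5063, 0.3851, 0.2027]
tool_rot: [180.0, -0.0, -169.0]
force: [0.5, 0.3, -0.1]
grip_width: 0.0868
grasp_force: 0.0
```

```bash
python3 - <<'E'
from h import *
st(); P=env.camera_params("wrist"); im=snap("wrist","w3"); 
np.save("P3.npy",P,allow_pickle=True)
for z in (.2,): print(proj("wrist",[.506,.383,.035],P), proj("wrist",[.5974,.4005,.035],P), proj("wrist",[.4146,.3656,.035],P))
plan([.506,.383,.1],190.8,5)
E
```

```text
t 1.7 [0.5063 0.3851 0.2027] [ 179.97   -0.   -169.  ] F [ 0.5  0.3 -0.1] w 0.0868 g 0.0 q7 [-43.  17.   4.  87.  -1.  76.  62.]
(np.float64(319.75271868620484), np.float64(180.939495077679)) (np.float64(319.6773055657358), np.float64(260.24803249691087)) (np.float64(319.93627084567737), np.float64(90.29134133293826))
0 xyz [ 0.02 -0.04  2.05] turn [0.   0.   0.04]
1 xyz [ 0.02 -0.04  2.05] turn [0.   0.   0.04]
2 xyz [ 0.02 -0.04  2.05] turn [0.   0.   0.04]
3 xyz [ 0.02 -0.04  2.05] turn [0.   0.   0.04]
4 xyz [ 0.02 -0.04  2.05] turn [0.   0.   0.04]
```

View pics/w3.png

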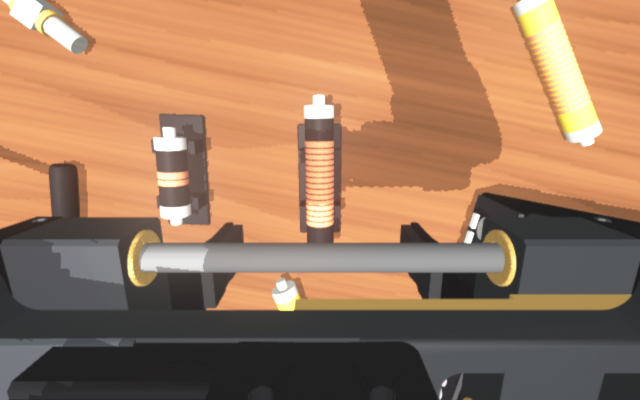

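The wrist view shows the long coil's near stud end at (319,96) and the coil centred between the fingers at about column 320. The short coil is at (172,178), well left of the finger. I'll refine the position along the coil with brightness profiles in all three views.

```bash
python3 - <<'E'
from h import *
P3=np.load("P3.npy",allow_pickle=True).item()
c=np.array([.506,.383,0]); a=np.array([np.cos(np.radians(10.8)),np.sin(np.radians(10.8)),0])
for cam,f,P in (("top","top1",None),("side","side1",None),("wrist","w3",P3)):
    im=cv2.imread(f"pics/{f}.png").astype(np.float32)
    o,_=ray(cam,0,0,P); v=o-c; v-=a*(v@a); n=v/np.linalg.norm(v)   # facing normal around cylinder
    s=np.arange(-.1,.1,.0005); 
    acc=[]
    for r in (.012,):
        for rr in (-.004,0,.004):
            t=np.cross(a,n)
            pts=np.array([proj(cam,c+[0,0,.035]+n*.0148+t*rr+a*x,P) for x in s],np.float32)
            b=cv2.remap(im,pts[None,:,0],pts[None,:,1],cv2.INTER_LINEAR)[0]; acc.append(b[:,0])  # blue channel: white high, copper/wood low
    g=np.mean(acc,0); th=(150); x=s*1000
    k=np.where((g[1:]>th)!=(g[:-1]>th))[0]
    print(cam,"blue crossings mm",[(round(float(x[i]),1),"up" if g[i+1]>g[i] else "dn") for i in k])
E
```

```text
top blue crossings mm [(-93.5, 'up'), (-67.5, 'dn'), (66.0, 'up'), (86.5, 'dn')]
side blue crossings mm [(-91.0, 'up'), (-64.5, 'dn'), (69.5, 'up'), (89.0, 'dn')]
wrist blue crossings mm [(-89.0, 'up'), (-65.5, 'dn'), (-42.5, 'up'), (-38.5, 'dn'), (-35.5, 'up'), (-32.5, 'dn'), (-29.5, 'up'), (-26.5, 'dn'), (-23.5, 'up'), (-20.5, 'dn'), (-17.0, 'up'), (-14.5, 'dn'), (-11.5, 'up'), (-8.0, 'dn'), (-5.5, 'up'), (-2.5, 'dn'), (1.0, 'up'), (3.5, 'dn'), (7.0, 'up'), (9.5, 'dn'), (12.5, 'up'), (15.5, 'dn'), (19.0, 'up'), (47.0, 'dn'), (76.0, 'up'), (97.5, 'dn')]
```

```bash
python3 -c "
from h import *
plan([.507,.3832,.019],190.8,10)"
```

```text
0 xyz [-0.   -0.02  1.84] turn [0.   0.   0.02]
1 xyz [-0.   -0.02  1.84] turn [0.   0.   0.02]
2 xyz [-0.   -0.02  1.84] turn [0.   0.   0.02]
3 xyz [-0.   -0.02  1.84] turn [0.   0.   0.02]
4 xyz [-0.   -0.02  1.84] turn [0.   0.   0.02]
5 xyz [-0.   -0.02  1.84] turn [0.   0.   0.02]
6 xyz [-0.   -0.02  1.84] turn [0.   0.   0.02]
7 xyz [-0.   -0.02  1.84] turn [0.   0.   0.02]
8 xyz [-0.   -0.02  1.84] turn [0.   0.   0.02]
9 xyz [-0.   -0.02  1.84] turn [0.   0.   0.02]
```

Request:
jog_arm:
  motion:
    - {"x": 0,"y": -0.1,"z": 3,"ax": 0,"ay": 0,"az": 0}
    - {"x": 0,"y": -0.1,"z": 3,"ax": 0,"ay": 0,"az": 0}
    - {"x": 0,"y": 0,"z": 3,"ax": 0,"ay": 0,"az": 0}
    - {"x": 0,"y": 0,"z": 3,"ax": 0,"ay": 0,"az": 0}
    - {"x": 0,"y": 0,"z": 2.5,"ax": 0,"ay": 0,"az": 0}

```text
time_s: 2.25
tool_pos: [0.5069, 0.3821, 0.0559]
tool_rot: [-180.0, -0.1, -169.1]
force: [0.7, 0.1, 1.1]
grip_width: 0.087
grasp_force: 0.0
```

Request:
jog_arm:
  motion:
    - {"x": 0,"y": 0,"z": 1.5,"ax": 0,"ay": 0,"az": 0}
    - {"x": 0,"y": 0,"z": 1.3,"ax": 0,"ay": 0,"az": 0}
    - {"x": 0,"y": 0,"z": 1.0,"ax": 0,"ay": 0,"az": 0}
    - {"x": 0,"y": 0,"z": 0,"ax": 0,"ay": 0,"az": 0}
    - {"x": 0,"y": 0,"z": 0,"ax": 0,"ay": 0,"az": 0}

```text
time_s: 2.75
tool_pos: [0.5082, 0.3824, 0.0203]
tool_rot: [180.0, 0.1, -169.1]
force: [-0.5, 0.1, 0.5]
grip_width: 0.0869
grasp_force: 0.0
```

Request:
jog_arm:
  motion:
    - {"x": 0,"y": 0,"z": 0,"ax": 0,"ay": 0,"az": 0}
    - {"x": 0,"y": 0,"z": 0,"ax": 0,"ay": 0,"az": 0}
    - {"x": 0,"y": 0,"z": 0,"ax": 0,"ay": 0,"az": 0}
    - {"x": 0,"y": 0,"z": 0,"ax": 0,"ay": 0,"az": 0}
    - {"x": 0,"y": 0,"z": 0,"ax": 0,"ay": 0,"az": 0}
  claw: -1
  squeeze: 40

```text
time_s: 3.25
tool_pos: [0.5078, 0.382, 0.0198]
tool_rot: [180.0, 0.0, -169.1]
force: [0.0, 0.3, -0.4]
grip_width: 0.055
grasp_force: 0.0
```

Request:
jog_arm:
  motion:
    - {"x": 0,"y": 0,"z": 0,"ax": 0,"ay": 0,"az": 0}
    - {"x": 0,"y": 0,"z": 0,"ax": 0,"ay": 0,"az": 0}
    - {"x": 0,"y": 0,"z": 0,"ax": 0,"ay": 0,"az": 0}
    - {"x": 0,"y": 0,"z": 0,"ax": 0,"ay": 0,"az": 0}
    - {"x": 0,"y": 0,"z": 0,"ax": 0,"ay": 0,"az": 0}

```text
time_s: 3.75
tool_pos: [0.5077, 0.3821, 0.0196]
tool_rot: [180.0, 0.0, -169.1]
force: [0.6, -0.6, -0.4]
grip_width: 0.0294
grasp_force: 40.0
```

Request:
jog_arm:
  motion:
    - {"x": 0,"y": 0,"z": -1,"ax": 0,"ay": 0,"az": 0}
    - {"x": 0,"y": 0,"z": -3,"ax": 0,"ay": 0,"az": 0}
    - {"x": 0,"y": 0,"z": -4,"ax": 0,"ay": 0,"az": 0}
    - {"x": 0,"y": 0,"z": -5,"ax": 0,"ay": 0,"az": 0}
    - {"x": 0,"y": 0,"z": -5,"ax": 0,"ay": 0,"az": 0}

```text
time_s: 4.25
tool_pos: [0.5072, 0.3814, 0.2015]
tool_rot: [-180.0, -0.0, -169.1]
force: [0.8, 0.9, -2.2]
grip_width: 0.0295
grasp_force: 40.0
```

```bash
python3 -c "
from h import *
st()
plan([.6185,-.1412,.2],84.25,15)"
```

```text
t 4.25 [0.5072 0.3814 0.2015] [-1.7997e+02 -4.0000e-02 -1.6913e+02] F [ 0.8  0.9 -2.2] w 0.0295 g 40.0 q7 [-43.  17.   4.  87.  -1.  76.  62.]
0 xyz [-0.07 -3.56  0.01] turn [-0.   -0.    7.11]
1 xyz [-0.51 -3.53  0.01] turn [-0.   -0.    7.11]
2 xyz [-0.94 -3.43  0.01] turn [-0.   -0.    7.11]
3 xyz [-1.36 -3.29  0.01] turn [-0.   -0.    7.11]
4 xyz [-1.76 -3.1   0.01] turn [-0.   -0.    7.11]
5 xyz [-2.13 -2.86  0.01] turn [-0.   -0.    7.11]
6 xyz [-2.47 -2.57  0.01] turn [-0.   -0.    7.11]
7 xyz [-2.76 -2.25  0.01] turn [-0.   -0.    7.11]
8 xyz [-3.02 -1.89  0.01] turn [-0.   -0.    7.11]
9 xyz [-3.23 -1.5   0.01] turn [-0.   -0.    7.11]
10 xyz [-3.39 -1.09  0.01] turn [-0.   -0.    7.11]
11 xyz [-3.5  -0.66  0.01] turn [-0.   -0.    7.11]
12 xyz [-3.56 -0.22  0.01] turn [-0.   -0.    7.11]
13 xyz [-3.56  0.22  0.01] turn [-0.   -0.    7.11]
14 xyz [-3.5   0.66  0.01] turn [-0.   -0.    7.11]
```

Request:
jog_arm:
  motion:
    - {"x": -0.1,"y": -3.6,"z": 0,"ax": 0,"ay": 0,"az": 7.1}
    - {"x": -0.5,"y": -3.5,"z": 0,"ax": 0,"ay": 0,"az": 7.1}
    - {"x": -0.9,"y": -3.4,"z": 0,"ax": 0,"ay": 0,"az": 7.1}
    - {"x": -1.4,"y": -3.3,"z": 0,"ax": 0,"ay": 0,"az": 7.1}
    - {"x": -1.8,"y": -3.1,"z": 0,"ax": 0,"ay": 0,"az": 7.1}

```text
time_s: 4.75
tool_pos: [0.5454, 0.2062, 0.2003]
tool_rot: [180.0, 0.0, 155.1]
force: [0.5, -0.1, -1.7]
grip_width: 0.0288
grasp_force: 40.0
```

Request:
jog_arm:
  motion:
    - {"x": -2.1,"y": -2.9,"z": 0,"ax": 0,"ay": 0,"az": 7.1}
    - {"x": -2.5,"y": -2.6,"z": 0,"ax": 0,"ay": 0,"az": 7.1}
    - {"x": -2.8,"y": -2.25,"z": 0,"ax": 0,"ay": 0,"az": 7.1}
    - {"x": -3.0,"y": -1.9,"z": 0,"ax": 0,"ay": 0,"az": 7.1}
    - {"x": -3.2,"y": -1.5,"z": 0,"ax": 0,"ay": 0,"az": 7.1}

```text
time_s: 5.25
tool_pos: [0.5821, 0.0314, 0.2002]
tool_rot: [180.0, -0.0, 119.6]
force: [0.6, 0.1, -1.3]
grip_width: 0.0292
grasp_force: 40.0
```

Request:
jog_arm:
  motion:
    - {"x": -3.4,"y": -1.1,"z": 0,"ax": 0,"ay": 0,"az": 7.1}
    - {"x": -3.5,"y": -0.7,"z": 0,"ax": 0,"ay": 0,"az": 7.1}
    - {"x": -3.6,"y": -0.2,"z": 0,"ax": 0,"ay": 0,"az": 7.1}
    - {"x": -3.6,"y": 0.2,"z": 0,"ax": 0,"ay": 0,"az": 7.1}
    - {"x": -3.5,"y": 0.7,"z": 0,"ax": 0,"ay": 0,"az": 7.1}

```text
time_s: 5.75
tool_pos: [0.6197, -0.1436, 0.2002]
tool_rot: [180.0, -0.0, 84.1]
force: [0.2, -0.1, -1.1]
grip_width: 0.029
grasp_force: 40.0
```

Request:
jog_arm:
  motion:
    - {"x": 0,"y": 0,"z": 0,"ax": 0,"ay": 0,"az": 0}
    - {"x": 0,"y": 0,"z": 0,"ax": 0,"ay": 0,"az": 0}
    - {"x": 0,"y": 0,"z": 0,"ax": 0,"ay": 0,"az": 0}
    - {"x": 0,"y": 0,"z": 0,"ax": 0,"ay": 0,"az": 0}
    - {"x": 0,"y": 0,"z": 0,"ax": 0,"ay": 0,"az": 0}

```text
time_s: 6.25
tool_pos: [0.6199, -0.1408, 0.1997]
tool_rot: [180.0, -0.0, 84.5]
force: [-0.5, 0.1, -0.3]
grip_width: 0.0291
grasp_force: 40.0
```

```bash
python3 - <<'E'
from h import *
st(); P=env.camera_params("wrist"); a=snap("wrist","w4"); np.save("P4.npy",P,allow_pickle=True)
snap("side","side4"); snap("top","top4")
plan([.6185,-.1412,.12],84.25,5)
q=cv2.imread("pics/side4.png"); u,v=map(int,proj("side",[.6185,-.1412,.1])); print(u,v)
s=cv2.resize(q[v-90:v+90,u-110:u+110],None,fx=3.6,fy=3.3,interpolation=cv2.INTER_CUBIC)
cv2.imwrite("pics/s4c.png",s); print(s.shape)
E
```

```text
t 6.25 [ 0.6199 -0.1408  0.1997] [ 1.800e+02 -4.000e-02  8.452e+01] F [-0.5  0.1 -0.3] w 0.0291 g 40.0 q7 [-16.  19.  33.  88. -11.  76.  13.]
0 xyz [ 0.01 -0.03  1.59] turn [ 0.   -0.    0.04]
1 xyz [ 0.01 -0.03  1.59] turn [ 0.   -0.    0.04]
2 xyz [ 0.01 -0.03  1.59] turn [ 0.   -0.    0.04]
3 xyz [ 0.01 -0.03  1.59] turn [ 0.   -0.    0.04]
4 xyz [ 0.01 -0.03  1.59] turn [ 0.   -0.    0.04]
387 244
(594, 792, 3)
```

View pics/w4.png

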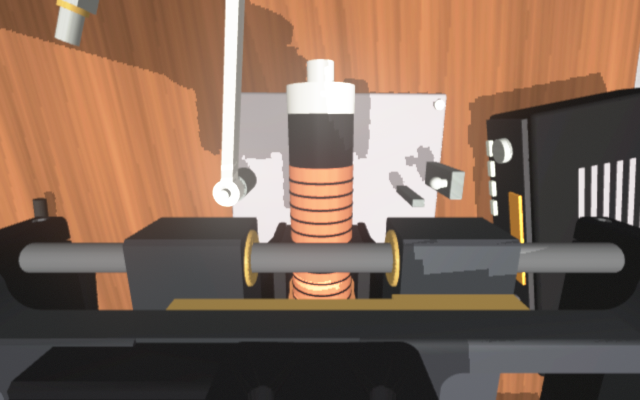

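The wrist view shows the coil held centrally, with its stud at (320,62) and cap edge at (320,113). It also shows the boss at (228,192), the board's far edge along row 95, and the board's far right corner at (446,95). I'll cross-check these against the top-view estimates.

```bash
python3 - <<'E'
from h import *
P=np.load("P4.npy",allow_pickle=True).item()
print("pivot w",onz("wrist",228,192,.082,P),"top(.5302,-.1331)")
print("corner w",onz("wrist",446,95,.012,P),"top .7592 -.0601")
# far edge fit
im=cv2.imread("pics/w4.png"); sat=cv2.cvtColor(im,cv2.COLOR_BGR2HSV)[:,:,1]
pts=[]
for u in list(range(255,285,3))+list(range(362,440,4)):
    col=sat[75:125,u].astype(int); d=np.where(col<70)[0]
    if len(d): pts.append(onz("wrist",u,75+d[0]-.5,.012,P)[:2])
pts=np.array(pts); vx,vy,x0,y0=cv2.fitLine(pts.astype(np.float32),cv2.DIST_HUBER,0,.01,.01).ravel()
print("far edge angle",np.degrees(np.arctan2(vy,vx)),"pt",x0,y0)
f=np.array([np.cos(np.radians(-5.75)),np.sin(np.radians(-5.75))]);l=np.array([-f[1],f[0]])
S=np.array([.6185,-.1412]); print("edge y rel seat (want .095)",(np.array([x0,y0])-S)@l, "corner rel", (onz("wrist",446,95,.012,P)[:2]-S)@f,"want .133")
piv=onz("wrist",228,192,.082,P)[:2]-S; print("pivot rel seat",piv@f,piv@l)
# coil profile in the gripper, wrist cam & top
s=env.get_obs(); T=s["tool_pos"]; M=R.from_euler("xyz",s["tool_rot"],degrees=True); a=M.apply([1,0,0])
print("tool x",a)
for cam,fn,PP in (("wrist","w4",P),("top","top4",None),("side","side4",None)):
    I=cv2.imread(f"pics/{fn}.png").astype(np.float32); c=T+[0,0,.0155]
    o,_=ray(cam,0,0,PP); v=o-c; v-=a*(v@a); n=v/np.linalg.norm(v); xs=np.arange(-.1,.1,.0005)
    p=np.array([proj(cam,c+n*.0148+a*x,PP) for x in xs],np.float32)
    b=cv2.remap(I,p[None,:,0],p[None,:,1],1)[0][:,0]; k=np.where((b[1:]>150)!=(b[:-1]>150))[0]
    print(cam,[(round(xs[i]*1000,1),"up" if b[i+1]>b[i] else "dn") for i in k if abs(xs[i])>.055])
E
```

```text
pivot w [ 0.53452064 -0.13197242  0.082     ] top(.5302,-.1331)
corner w [ 0.76255345 -0.06295045  0.012     ] top .7592 -.0601
far edge angle -5.8939776 pt 0.6689058 -0.05102893
edge y rel seat (want .095) 0.09476743511150432 corner rel 0.13548897900752824 want .133
pivot rel seat -0.08448130795978841 0.0007674184053723004
tool x [9.69000695e-02 9.95294070e-01 3.01595260e-04]
wrist [(np.float64(68.5), 'up'), (np.float64(89.5), 'dn')]
top [(np.float64(67.0), 'up')]
side [(np.float64(-86.5), 'dn'), (np.float64(-81.0), 'up'), (np.float64(-66.5), 'dn')]
```

View pics/s4c.png

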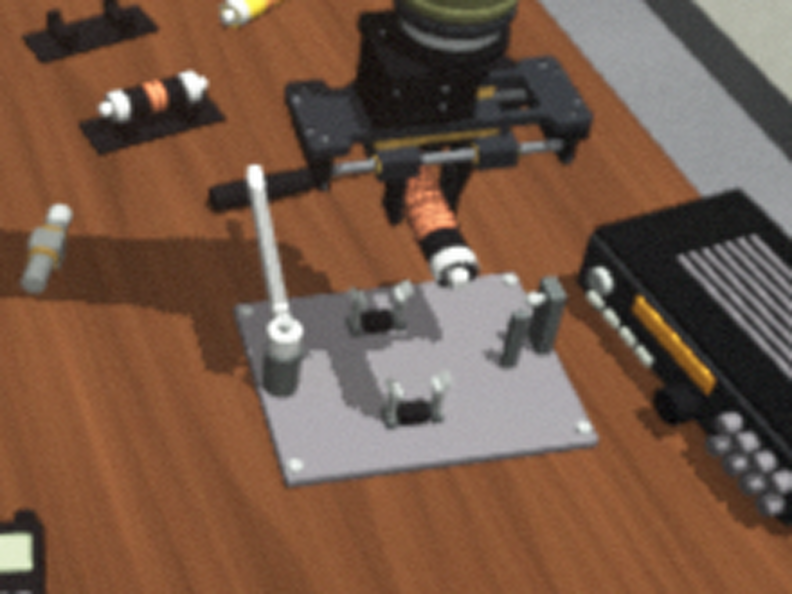

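```bash
python3 - <<'E'
from h import *
P=np.load("P4.npy",allow_pickle=True).item()
s=env.get_obs(); T=s["tool_pos"]; M=R.from_euler("xyz",s["tool_rot"],degrees=True); a=M.apply([1,0,0]);b=M.apply([0,1,0])
# where coil sides appear in wrist at cap (x=+73mm): white cap columns
im=cv2.imread("pics/w4.png"); row=im[100]; w=np.where(row[270:370].min(1)>150)[0]+270; print("cap cols",w.min(),w.max(),"predicted axis",proj("wrist",T+[0,0,.0155]+a*.073,P))
B=lambda u,v:((u+.5)/5-.5+352,(v+.5)/5-.5+112)
C=lambda u,v:((u+.5)/3.6-.5+277,(v+.5)/3.3-.5+154)
f=np.array([np.cos(np.radians(-5.8)),np.sin(np.radians(-5.8))]);l=np.array([-f[1],f[0]]);S=np.array([.6185,-.1412])
def rep(n,X): d=X[:2]-S; print(n,(d@f*1000).round(1),(d@l*1000).round(1))
for n,p in (("b-",(289,287)),("b+",(297,228)),("a-",(461,311)),("a+",(475,250))): rep("top "+n,onz("top",*B(*p),.06))
for n,p in (("b-",(357,300)),("b+",(402,291)),("a-",(392,383)),("a+",(442,381))): rep("side "+n,onz("side",*C(*p),.06))
rep("side piv",onz("side",*C(285,330),.082)); 
for n,p in (("c+x+y",(517,274)),("c+x-y",(597,440)),("c-x-y",(288,484)),("c-x+y",(235,306))): rep(n,onz("side",*C(*p),.012))
E
```

```text
cap cols 270 369 predicted axis (np.float64(320.5633149863159), np.float64(104.70326977452538))
top b- -19.9 51.6
top b+ 15.1 50.6
top a- -19.3 -44.2
top a+ 17.3 -49.0
side b- -17.3 40.8
side b+ 20.0 44.9
side a- -15.4 -49.6
side a+ 21.5 -53.8
side piv -85.8 -0.7
c+x+y 137.9 90.4
c+x-y 134.9 -95.4
c-x-y -102.3 -98.2
c-x+y -101.2 91.5
```

```bash
python3 -c "
from h import *
plan([.6208,-.1430,.07],84.2,5)"
```

```text
0 xyz [-0.03  0.02  2.59] turn [ 0.   -0.    0.05]
1 xyz [-0.03  0.02  2.59] turn [ 0.   -0.    0.05]
2 xyz [-0.03  0.02  2.59] turn [ 0.   -0.    0.05]
3 xyz [-0.03  0.02  2.59] turn [ 0.   -0.    0.05]
4 xyz [-0.03  0.02  2.59] turn [ 0.   -0.    0.05]
```

Request:
jog_arm:
  motion:
    - {"x": -0.1,"y": 0.1,"z": 3.2,"ax": 0,"ay": 0,"az": 0.3}
    - {"x": -0.1,"y": 0,"z": 3.2,"ax": 0,"ay": 0,"az": 0}
    - {"x": 0,"y": 0,"z": 3.2,"ax": 0,"ay": 0,"az": 0}
    - {"x": 0,"y": 0,"z": 3.2,"ax": 0,"ay": 0,"az": 0}
    - {"x": 0,"y": 0,"z": 0,"ax": 0,"ay": 0,"az": 0}

```text
time_s: 6.9
tool_pos: [0.6168, -0.143, 0.0667]
tool_rot: [-179.5, -0.0, 84.1]
force: [-1.4, 0.4, -1.7]
grip_width: 0.0291
grasp_force: 40.0
```

Request:
jog_arm:
  motion:
    - {"x": 0,"y": 0,"z": 0,"ax": 0,"ay": 0,"az": 0}
    - {"x": 0,"y": 0,"z": 0,"ax": 0,"ay": 0,"az": 0}
    - {"x": 0,"y": 0,"z": 0,"ax": 0,"ay": 0,"az": 0}
    - {"x": 0,"y": 0,"z": 0,"ax": 0,"ay": 0,"az": 0}
    - {"x": 0,"y": 0,"z": 0,"ax": 0,"ay": 0,"az": 0}
  squeeze: 60

```text
time_s: 7.4
tool_pos: [0.6211, -0.1444, 0.0725]
tool_rot: [179.9, -0.0, 84.1]
force: [-0.6, -0.1, -1.5]
grip_width: 0.0285
grasp_force: 60.0
```

```bash
python3 - <<'E'
from h import *
st(); snap("top","top5"); snap("side","side5")
a,b=cv2.imread("pics/top5.png"),cv2.imread("pics/side5.png")
x=cv2.resize(a[110:220,370:470],(400,440),interpolation=cv2.INTER_CUBIC); u,v=387,244
y=cv2.resize(b[v-40:v+70,u-50:u+50],(400,440),interpolation=cv2.INTER_CUBIC)
cv2.imwrite("pics/c5.png",np.hstack([x,y]))
E
```

```text
t 7.4 [ 0.6211 -0.1444  0.0725] [ 1.7991e+02 -1.0000e-02  8.4080e+01] F [-0.6 -0.1 -1.5] w 0.0285 g 60.0 q7 [-14.  25.  31.  96. -14.  63.  16.]
```

View pics/c5.png

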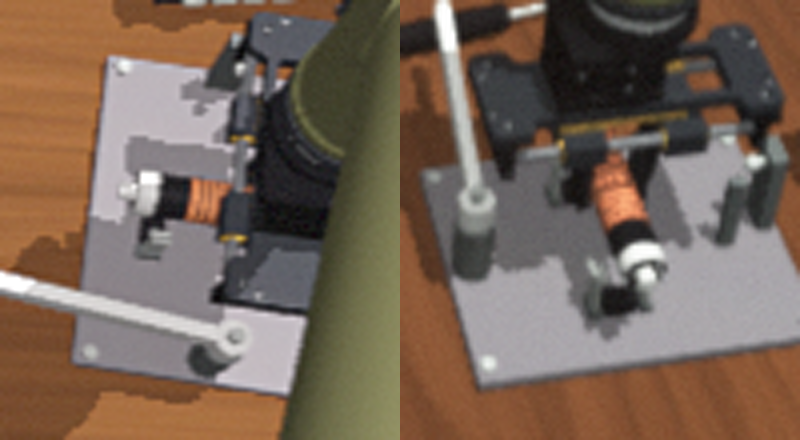

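Both views show the coil level above the two clips, with the near cap at about (640,257) in the right crop and the far cap at (150,193) in the left crop. I'll check where the axis lies across the board relative to the clip tips in each camera.

```bash
python3 - <<'E'
from h import *
f=np.array([np.cos(np.radians(-5.8)),np.sin(np.radians(-5.8))]);l=np.array([-f[1],f[0]]);S=np.array([.6185,-.1412])
D=lambda u,v:((u+.5)/4-.5+370,(v+.5)/4-.5+110)
C=lambda u,v:((u-400+.5)/4-.5+337,(v+.5)/4-.5+204)
def rep(n,X): d=X[:2]-S; print(n,(d@f*1000).round(1),(d@l*1000).round(1))
s=env.get_obs()["tool_pos"]; rep("tool",s)
rep("side stud end",onz("side",*C(647,274),.088)); rep("top stud end",onz("top",*D(122,191),.088))
rep("top cap outer mid",onz("top",*D(150,193),.088+.008))
E
```

```text
tool 2.6 -2.9
side stud end 5.6 -84.0
top stud end -0.3 85.5
top cap outer mid -1.8 68.1
```

```bash
python3 - <<'E'
from h import *
s=env.get_obs(); T=s["tool_pos"]; M=R.from_euler("xyz",s["tool_rot"],degrees=True); a=M.apply([1,0,0])
for cam,fn in (("top","top5"),("side","side5")):
    I=cv2.imread(f"pics/{fn}.png").astype(np.float32); c=T+[0,0,.0155]
    o,_=ray(cam,0,0); v=o-c; v-=a*(v@a); n=v/np.linalg.norm(v); xs=np.arange(-.1,.1,.0005)
    p=np.array([proj(cam,c+n*.0148+a*x) for x in xs],np.float32)
    b=cv2.remap(I,p[None,:,0],p[None,:,1],1)[0][:,0]; k=np.where((b[1:]>140)!=(b[:-1]>140))[0]
    print(cam,[(round(xs[i]*1000,1),"up" if b[i+1]>b[i] else "dn") for i in k if abs(xs[i])>.055])
E
```

```text
top [(np.float64(66.0), 'up')]
side [(np.float64(-85.5), 'dn'), (np.float64(-82.0), 'up'), (np.float64(-66.5), 'dn')]
```

Request:
jog_arm:
  motion:
    - {"x": 0.15,"y": -0.1,"z": 0.5,"ax": 0,"ay": 0,"az": 0}
    - {"x": 0,"y": 0,"z": 0.6,"ax": 0,"ay": 0,"az": 0}
    - {"x": 0,"y": 0,"z": 0.5,"ax": 0,"ay": 0,"az": 0}
    - {"x": 0,"y": 0,"z": 0.3,"ax": 0,"ay": 0,"az": 0}
    - {"x": 0,"y": 0,"z": 0,"ax": 0,"ay": 0,"az": 0}

```text
time_s: 8.0
tool_pos: [0.6192, -0.1427, 0.0517]
tool_rot: [-179.9, 0.0, 84.1]
force: [-0.7, -0.0, -0.9]
grip_width: 0.0286
grasp_force: 60.0
```

Request:
jog_arm:
  motion:
    - {"x": 0,"y": 0,"z": 0.4,"ax": 0,"ay": 0,"az": 0}
    - {"x": 0,"y": 0,"z": 0.4,"ax": 0,"ay": 0,"az": 0}
    - {"x": 0,"y": 0,"z": 0.4,"ax": 0,"ay": 0,"az": 0}
    - {"x": 0,"y": 0,"z": 0,"ax": 0,"ay": 0,"az": 0}
    - {"x": 0,"y": 0,"z": 0,"ax": 0,"ay": 0,"az": 0}

```text
time_s: 8.5
tool_pos: [0.6211, -0.1431, 0.0417]
tool_rot: [179.8, 0.0, 84.1]
force: [1.7, 0.4, 4.3]
grip_width: 0.0287
grasp_force: 60.0
```

Request:
jog_arm:
  motion:
    - {"x": 0,"y": 0,"z": 0.4,"ax": 0,"ay": 0,"az": 0}
    - {"x": 0,"y": 0,"z": 0.4,"ax": 0,"ay": 0,"az": 0}
    - {"x": 0,"y": 0,"z": 0.4,"ax": 0,"ay": 0,"az": 0}
    - {"x": 0,"y": 0,"z": 0.3,"ax": 0,"ay": 0,"az": 0}
    - {"x": 0,"y": 0,"z": 0,"ax": 0,"ay": 0,"az": 0}

```text
time_s: 9.0
tool_pos: [0.6198, -0.1426, 0.0246]
tool_rot: [-180.0, 0.0, 84.1]
force: [4.0, -0.2, -3.5]
grip_width: 0.0286
grasp_force: 60.0
```

Request:
jog_arm:
  motion:
    - {"x": 0,"y": 0,"z": 0.2,"ax": 0,"ay": 0,"az": 0}
    - {"x": 0,"y": 0,"z": 0.1,"ax": 0,"ay": 0,"az": 0}
    - {"x": 0,"y": 0,"z": 0,"ax": 0,"ay": 0,"az": 0}
    - {"x": 0,"y": 0,"z": 0,"ax": 0,"ay": 0,"az": 0}
    - {"x": 0,"y": 0,"z": 0,"ax": 0,"ay": 0,"az": 0}

```text
time_s: 9.5
tool_pos: [0.6198, -0.1426, 0.0244]
tool_rot: [-180.0, -0.1, 84.1]
force: [-1.8, 0.1, 11.8]
grip_width: 0.0291
grasp_force: 60.0
```

Request:
jog_arm:
  motion:
    - {"x": 0,"y": 0,"z": 0.2,"ax": 0,"ay": 0,"az": 0}
    - {"x": 0,"y": 0,"z": 0,"ax": 0,"ay": 0,"az": 0}
    - {"x": 0,"y": 0,"z": 0,"ax": 0,"ay": 0,"az": 0}
    - {"x": 0,"y": 0,"z": -0.3,"ax": 0,"ay": 0,"az": 0}
    - {"x": 0,"y": 0,"z": -0.1,"ax": 0,"ay": 0,"az": 0}

```text
time_s: 10.0
tool_pos: [0.6197, -0.1426, 0.0246]
tool_rot: [180.0, -0.0, 84.1]
force: [2.3, -0.2, -2.7]
grip_width: 0.0287
grasp_force: 60.0
```

Request:
jog_arm:
  motion:
    - {"x": 0,"y": 0,"z": 0,"ax": 0,"ay": 0,"az": 0}
    - {"x": 0,"y": 0,"z": 0,"ax": 0,"ay": 0,"az": 0}
    - {"x": 0,"y": 0,"z": 0,"ax": 0,"ay": 0,"az": 0}
    - {"x": 0,"y": 0,"z": 0,"ax": 0,"ay": 0,"az": 0}
    - {"x": 0,"y": 0,"z": 0,"ax": 0,"ay": 0,"az": 0}
  claw: 0.4

```text
time_s: 10.5
tool_pos: [0.6194, -0.1428, 0.0243]
tool_rot: [-180.0, 0.0, 84.1]
force: [-0.0, 0.1, -0.6]
grip_width: 0.0578
grasp_force: 0.0
```

Request:
jog_arm:
  motion:
    - {"x": 0,"y": 0,"z": -1,"ax": 0,"ay": 0,"az": 0}
    - {"x": 0,"y": 0,"z": -3,"ax": 0,"ay": 0,"az": 0}
    - {"x": 0,"y": 0,"z": -4,"ax": 0,"ay": 0,"az": 0}
    - {"x": 0,"y": 0,"z": -5,"ax": 0,"ay": 0,"az": 0}
    - {"x": 0,"y": 0,"z": -5,"ax": 0,"ay": 0,"az": 0}

```text
time_s: 11.0
tool_pos: [0.6192, -0.1429, 0.2069]
tool_rot: [-180.0, -0.0, 84.1]
force: [0.8, 0.6, 0.1]
grip_width: 0.0607
grasp_force: 0.0
```

```bash
python3 - <<'E'
from h import *
st(); P=env.camera_params("wrist"); snap("wrist","w6"); np.save("P6.npy",P,allow_pickle=True); snap("side","side6"); snap("top","top6")
f3=np.array([np.cos(np.radians(-5.8)),np.sin(np.radians(-5.8)),0]);a=np.array([-f3[1],f3[0],0])
for cam,fn,PP in (("wrist","w6",P),("top","top6",None),("side","side6",None)):
    I=cv2.imread(f"pics/{fn}.png").astype(np.float32); c=np.array([.6200,-.1426,.04])
    o,_=ray(cam,0,0,PP); v=o-c; v-=a*(v@a); n=v/np.linalg.norm(v); xs=np.arange(-.1,.1,.0005)
    p=np.array([proj(cam,c+n*.0148+a*x,PP) for x in xs],np.float32)
    b=cv2.remap(I,p[None,:,0],p[None,:,1],1)[0][:,0]; k=np.where((b[1:]>145)!=(b[:-1]>145))[0]
    print(cam,[(round(xs[i]*1000,1),"up" if b[i+1]>b[i] else "dn") for i in k if abs(xs[i])>.04])
b=cv2.imread("pics/side6.png");t=cv2.imread("pics/top6.png");u,v=387,244
y=cv2.resize(b[v-20:v+70,u-55:u+60],(600,470),interpolation=cv2.INTER_CUBIC)
cv2.imwrite("pics/c6.png",y)
E
```

```text
t 11.0 [ 0.6192 -0.1429  0.2069] [-180.     -0.     84.05] F [0.8 0.6 0.1] w 0.0607 g 0.0 q7 [-16.  19.  33.  88. -10.  77.  13.]
wrist [(np.float64(-47.5), 'up'), (np.float64(44.0), 'dn'), (np.float64(67.0), 'up'), (np.float64(91.0), 'dn')]
top [(np.float64(-88.0), 'up'), (np.float64(-68.5), 'dn'), (np.float64(64.5), 'up'), (np.float64(93.0), 'dn')]
side [(np.float64(-66.5), 'dn'), (np.float64(67.0), 'up'), (np.float64(82.0), 'dn')]
```

View pics/c6.png

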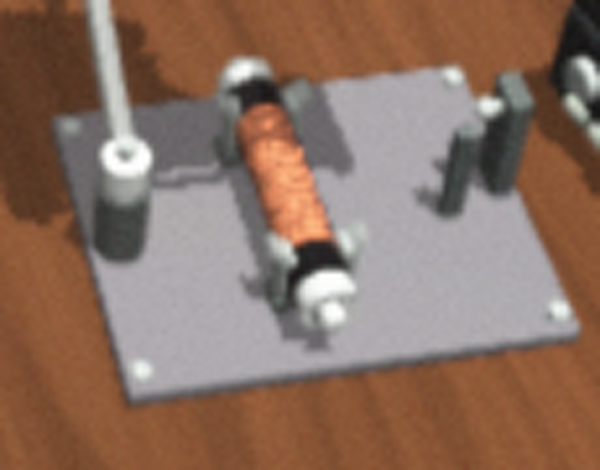

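The crop shows the coil seated in both clips, with the far clip at about (262,100) and the near clip at (318,258). I'll check the centring against the board's ±y edges within each camera.

```bash
python3 - <<'E'
from h import *
f3=np.array([np.cos(np.radians(-5.8)),np.sin(np.radians(-5.8)),0]);a=np.array([-f3[1],f3[0],0])
c=np.array([.6200,-.1426,.012]); xs=np.arange(-.12,.12,.0005); ys=np.arange(-.13,.16,.0005)
def prof(S,cam,base,dirn,t):
    p=np.array([proj(cam,base+dirn*x) for x in t],np.float32)
    return cv2.remap(S,p[None,:,0],p[None,:,1],1)[0]
for cam,fn in (("top","top6"),("side","side6")):
    S=cv2.cvtColor(cv2.imread(f"pics/{fn}.png"),cv2.COLOR_BGR2HSV)[:,:,1].astype(np.float32)
    for off in (.04,.055,.07,.085,-.04):
        b=prof(S,cam,c+f3*off,a,xs)<75; k=np.where(b[1:]!=b[:-1])[0]
        if len(k): print(cam,"y edges",off,xs[k[0]]*1e3,xs[k[-1]]*1e3,"mid",(xs[k[0]]+xs[k[-1]])*500)
    for off in (-.08,.08):
        b=prof(S,cam,c+a*off,f3,ys)<75; k=np.where(b[1:]!=b[:-1])[0]
        if len(k): print(cam,"x edges",off,ys[k[0]]*1e3,ys[k[-1]]*1e3,"seat x",(ys[k[0]]+ys[k[-1]])*500-13)
    # bar end
I=cv2.imread("pics/side6.png");
E
```

```text
top y edges 0.04 97.0000000000002 97.0000000000002 mid 97.0000000000002
top y edges 0.055 96.5000000000002 96.5000000000002 mid 96.5000000000002
top y edges 0.07 97.0000000000002 97.0000000000002 mid 97.0000000000002
top y edges 0.085 96.5000000000002 96.5000000000002 mid 96.5000000000002Traceback (most recent call last):
  File "<stdin>", line 10, in <module>
  File "<stdin>", line 5, in prof
  File "h.py", line 11, in proj
    p=P or env.camera_params(cam); E=np.array(p["extrinsics"])
           ~~~~~~~~~~~~~~~~~^^^^^
ValueError: time passes only in moves, steps and waits
```

```bash
python3 - <<'E'
from h import *
f3=np.array([np.cos(np.radians(-5.8)),np.sin(np.radians(-5.8)),0]);a=np.array([-f3[1],f3[0],0])
c=np.array([.6200,-.1426,.012]); xs=np.arange(-.12,.12,.0005); ys=np.arange(-.13,.16,.0005)
def prof(S,cam,base,dirn,t):
    p=np.array([proj(cam,base+dirn*x,PP) for x in t],np.float32)
    return cv2.remap(S,p[None,:,0],p[None,:,1],1)[0]
for cam,fn in (("side","side6"),("top","top1")):
    PP=env.camera_params(cam)
    S=cv2.cvtColor(cv2.imread(f"pics/{fn}.png"),cv2.COLOR_BGR2HSV)[:,:,1].astype(np.float32)
    for off in (.04,.055,.07,.085):
        b=prof(S,cam,c+f3*off,a,xs)<75; k=np.where(b[1:]!=b[:-1])[0]
        if len(k): print(cam,"y edges",off,(xs[k[[0,-1]]]*1e3).round(1))
    for off in (-.08,.08):
        b=prof(S,cam,c+a*off,f3,ys)<75; k=np.where(b[1:]!=b[:-1])[0]
        if len(k): print(cam,"x edges",off,(ys[k[[0,-1]]]*1e3).round(1))
E
```

```text
side y edges 0.04 [-100.5   99. ]
side y edges 0.055 [-100.    94.5]
side y edges 0.07 [-99.5  95. ]
side y edges 0.085 [-100.5   95.5]
side x edges -0.08 [-106.5  135. ]
side x edges 0.08 [-106.  152.]
top y edges 0.04 [-94.5  97. ]
top y edges 0.055 [-95.   96.5]
top y edges 0.07 [-94.5  97. ]
top y edges 0.085 [-94.5  96.5]
top x edges -0.08 [-110.5  131. ]
top x edges 0.08 [-109.5  131.5]
```

```bash
python3 - <<'E'
from h import *
plan([.528,.010,.18],168.8,12)
E
```

```text
0 xyz [ 1.19 -0.92  0.24] turn [ 0.04  0.03 -7.06]
1 xyz [ 1.3  -0.76  0.24] turn [ 0.04  0.03 -7.06]
2 xyz [ 1.38 -0.6   0.24] turn [ 0.04  0.03 -7.06]
3 xyz [ 1.44 -0.42  0.25] turn [ 0.04  0.03 -7.06]
4 xyz [ 1.48 -0.24  0.25] turn [ 0.04  0.03 -7.06]
5 xyz [ 1.5  -0.06  0.25] turn [ 0.04  0.03 -7.06]
6 xyz [1.5  0.13 0.25] turn [ 0.04  0.03 -7.06]
7 xyz [1.47 0.31 0.25] turn [ 0.04  0.03 -7.06]
8 xyz [1.42 0.49 0.25] turn [ 0.04  0.03 -7.06]
9 xyz [1.35 0.66 0.25] turn [ 0.04  0.03 -7.06]
10 xyz [1.26 0.82 0.25] turn [ 0.04  0.03 -7.06]
11 xyz [1.15 0.97 0.25] turn [ 0.04  0.03 -7.06]
```

Request:
jog_arm:
  motion:
    - {"x": 1.2,"y": -0.9,"z": 0,"ax": 0,"ay": 0,"az": -7}
    - {"x": 1.3,"y": -0.8,"z": 0,"ax": 0,"ay": 0,"az": -7}
    - {"x": 1.4,"y": -0.6,"z": 0,"ax": 0,"ay": 0,"az": -7}
    - {"x": 1.4,"y": -0.4,"z": 0,"ax": 0,"ay": 0,"az": -7}
    - {"x": 1.5,"y": -0.2,"z": 0,"ax": 0,"ay": 0,"az": -7}
  claw: -1
  squeeze: 20

```text
time_s: 11.65
tool_pos: [0.5796, -0.0779, 0.2034]
tool_rot: [-179.9, -0.1, 119.4]
force: [0.5, 0.2, -0.4]
grip_width: 0.0288
grasp_force: 0.0
```

Request:
jog_arm:
  motion:
    - {"x": 1.5,"y": -0.1,"z": 0,"ax": 0,"ay": 0,"az": -7}
    - {"x": 1.5,"y": 0.1,"z": 0,"ax": 0,"ay": 0,"az": -7}
    - {"x": 1.5,"y": 0.3,"z": 0,"ax": 0,"ay": 0,"az": -7}
    - {"x": 1.4,"y": 0.5,"z": 0,"ax": 0,"ay": 0,"az": -7}
    - {"x": 1.35,"y": 0.7,"z": 0,"ax": 0,"ay": 0,"az": -7}

```text
time_s: 12.15
tool_pos: [0.5403, -0.0136, 0.2035]
tool_rot: [-179.9, -0.1, 154.4]
force: [-0.4, -1.3, 0.4]
grip_width: 0.0008
grasp_force: 0.0
```

Request:
jog_arm:
  motion:
    - {"x": 1.3,"y": 0.8,"z": 0,"ax": 0,"ay": 0,"az": -7}
    - {"x": 1.1,"y": 1.0,"z": 0,"ax": 0,"ay": 0,"az": -7.5}
    - {"x": 0,"y": 0,"z": 0,"ax": 0,"ay": 0,"az": 0}
    - {"x": 0,"y": 0,"z": 0,"ax": 0,"ay": 0,"az": 0}
    - {"x": 0,"y": 0,"z": 0,"ax": 0,"ay": 0,"az": 0}

```text
time_s: 12.65
tool_pos: [0.5263, 0.0107, 0.2042]
tool_rot: [-180.0, -0.0, 168.4]
force: [0.7, 0.5, -0.8]
grip_width: 0.0005
grasp_force: 0.0
```

```bash
python3 - <<'E'
from h import *
st(); plan([.528,.010,.066],168.8,5)
# bar end check, top view: bright blob near old location
im=snap("top","top7"); g=im.min(2)
p1=cv2.imread("pics/top1.png").min(2)
for n,q in (("t1",p1),("now",g)):
    m=((q>200).astype(np.uint8))[165:205,350:400]; v,u=np.where(m); print(n,len(u),(u.min()+350, v[u==u.min()].mean()+165) if len(u) else None)
E
```

```text
t 12.65 [0.5263 0.0107 0.2042] [-1.7996e+02 -1.0000e-02  1.6838e+02] F [ 0.7  0.5 -0.8] w 0.0005 g 0.0 q7 [-23.   4.  19. 103.  -1.  74.  75.]
0 xyz [-0.04 -0.01  2.76] turn [-0.01 -0.   -0.08]
1 xyz [-0.04 -0.01  2.76] turn [-0.01 -0.   -0.08]
2 xyz [-0.04 -0.01  2.76] turn [-0.01 -0.   -0.08]
3 xyz [-0.04 -0.01  2.76] turn [-0.01 -0.   -0.08]
4 xyz [-0.04 -0.01  2.76] turn [-0.01 -0.   -0.08]
t1 162 (np.int64(358), np.float64(177.0))
now 6 (np.int64(369), np.float64(178.0))
```

Request:
jog_arm:
  motion:
    - {"x": 0,"y": 0,"z": 3.5,"ax": 0,"ay": 0,"az": 0}
    - {"x": 0,"y": 0,"z": 3.5,"ax": 0,"ay": 0,"az": 0}
    - {"x": 0,"y": 0,"z": 3.0,"ax": 0,"ay": 0,"az": 0}
    - {"x": 0,"y": 0,"z": 2.5,"ax": 0,"ay": 0,"az": 0}
    - {"x": 0,"y": 0,"z": 1.1,"ax": 0,"ay": 0,"az": 0}

```text
time_s: 13.2
tool_pos: [0.5246, 0.0109, 0.066]
tool_rot: [-179.9, -0.2, 168.5]
force: [0.1, -0.8, 0.1]
grip_width: 0.0008
grasp_force: 0.0
```

```bash
cat > arc.py <<'E'
from h import *
import sys
# arc rows: tool rides at radius r, offset d behind the bar centreline, bar angle th0->th1 (rad); seat dir -5.8 deg
piv=np.array([.5302,-.1331]); psi=-5.8
s=env.get_obs(); T=s["tool_pos"][:2]-piv
th=np.radians(s["tool_rot"][2]-90-psi)  # tool frame aligned bar angle
e=np.array([np.cos(th+np.radians(psi)),np.sin(th+np.radians(psi))]); n=np.array([-e[1],e[0]])
print("aligned angle",th.round(4),"r",(T@e).round(4),"d",(T@n).round(4)); st()
E
python3 arc.py
```

```text
aligned angle 1.4705 r 0.14 d 0.0343
t 13.2 [0.5246 0.0109 0.066 ] [-179.89   -0.22  168.45] F [ 0.1 -0.8  0.1] w 0.0008 g 0.0 q7 [-22.  11.  19. 112.  -4.  58.  78.]
```

Request:
jog_arm:
  motion:
    - {"x": -0.8,"y": 0,"z": 0,"ax": 0,"ay": 0,"az": 0}
    - {"x": -0.6,"y": 0,"z": 0,"ax": 0,"ay": 0,"az": 0}
    - {"x": -0.4,"y": 0,"z": 0,"ax": 0,"ay": 0,"az": 0}
    - {"x": -0.2,"y": 0,"z": 0,"ax": 0,"ay": 0,"az": 0}
    - {"x": 0,"y": 0,"z": 0,"ax": 0,"ay": 0,"az": 0}

```text
time_s: 13.7
tool_pos: [0.5468, 0.0078, 0.0694]
tool_rot: [180.0, 0.1, 168.6]
force: [0.4, -0.3, 0.4]
grip_width: 0.0006
grasp_force: 0.0
```

Request:
jog_arm:
  motion:
    - {"x": -0.75,"y": 0.05,"z": 0,"ax": 0,"ay": 0,"az": 3}
    - {"x": -1.2,"y": 0.05,"z": 0,"ax": 0,"ay": 0,"az": 5}
    - {"x": -1.2,"y": 0.05,"z": 0,"ax": 0,"ay": 0,"az": 5}
    - {"x": -1.2,"y": 0.05,"z": 0,"ax": 0,"ay": 0,"az": 5}
    - {"x": -1.2,"y": 0.05,"z": 0,"ax": 0,"ay": 0,"az": 5}

```text
time_s: 14.2
tool_pos: [0.5988, -0.0086, 0.069]
tool_rot: [180.0, -0.0, 145.4]
force: [-0.1, 1.2, -0.2]
grip_width: 0.0005
grasp_force: 0.1
```

```bash
python3 arc.py
```

```text
aligned angle 1.0683 r 0.1414 d 0.0142
t 14.2 [ 0.5988 -0.0086  0.069 ] [179.95  -0.   145.41] F [-0.1  1.2 -0.2] w 0.0005 g 0.1 q7 [-21.  20.  23. 101.  -9.  60.  61.]
```

Request:
jog_arm:
  motion:
    - {"x": -1.23,"y": 0.05,"z": 0,"ax": 0,"ay": 0,"az": 5}
    - {"x": -1.23,"y": 0.05,"z": 0,"ax": 0,"ay": 0,"az": 5}
    - {"x": -1.23,"y": 0.05,"z": 0,"ax": 0,"ay": 0,"az": 5}
    - {"x": -1.23,"y": 0.05,"z": 0,"ax": 0,"ay": 0,"az": 5}
    - {"x": -1.23,"y": 0.05,"z": 0,"ax": 0,"ay": 0,"az": 5}

```text
time_s: 14.7
tool_pos: [0.6441, -0.0497, 0.0689]
tool_rot: [180.0, -0.0, 120.4]
force: [-0.3, 0.1, -0.8]
grip_width: 0.0006
grasp_force: 0.2
```

Request:
jog_arm:
  motion:
    - {"x": -1.23,"y": 0.05,"z": 0,"ax": 0,"ay": 0,"az": 5}
    - {"x": -1.23,"y": 0.05,"z": 0,"ax": 0,"ay": 0,"az": 5}
    - {"x": -1.23,"y": 0.05,"z": 0,"ax": 0,"ay": 0,"az": 5}
    - {"x": -1.0,"y": 0.05,"z": 0,"ax": 0,"ay": 0,"az": 4}
    - {"x": -0.75,"y": 0.05,"z": 0,"ax": 0,"ay": 0,"az": 3}

```text
time_s: 15.2
tool_pos: [0.6664, -0.0997, 0.0689]
tool_rot: [180.0, -0.0, 98.4]
force: [0.2, 0.8, 0.7]
grip_width: 0.0006
grasp_force: 0.1
```

```bash
python3 arc.py
```

```text
aligned angle 0.2483 r 0.1396 d 0.0131
t 15.2 [ 0.6664 -0.0997  0.0689] [179.97  -0.    98.42] F [0.2 0.8 0.7] w 0.0006 g 0.1 q7 [-18.  30.  32.  90. -17.  65.  27.]
```

Request:
jog_arm:
  motion:
    - {"x": -0.49,"y": 0,"z": 0,"ax": 0,"ay": 0,"az": 2}
    - {"x": -0.49,"y": 0,"z": 0,"ax": 0,"ay": 0,"az": 2}
    - {"x": -0.49,"y": 0,"z": 0,"ax": 0,"ay": 0,"az": 2}
    - {"x": -0.49,"y": 0,"z": 0,"ax": 0,"ay": 0,"az": 2}
    - {"x": -0.49,"y": 0,"z": 0,"ax": 0,"ay": 0,"az": 2}

```text
time_s: 15.7
tool_pos: [0.6685, -0.1203, 0.0686]
tool_rot: [-180.0, -0.3, 88.5]
force: [0.5, 5.9, 3.3]
grip_width: 0.0003
grasp_force: 3.1
```

Request:
jog_arm:
  motion:
    - {"x": -0.25,"y": 0,"z": 0,"ax": 0,"ay": 0,"az": 1}
    - {"x": -0.25,"y": 0,"z": 0,"ax": 0,"ay": 0,"az": 1}
    - {"x": -0.25,"y": 0,"z": 0,"ax": 0,"ay": 0,"az": 1}
    - {"x": -0.25,"y": 0,"z": 0,"ax": 0,"ay": 0,"az": 1}
    - {"x": 0,"y": 0,"z": 0,"ax": 0,"ay": 0,"az": 0}

```text
time_s: 16.2
tool_pos: [0.668, -0.1305, 0.0686]
tool_rot: [-180.0, -0.3, 84.6]
force: [0.8, 6.7, 2.1]
grip_width: 0.0003
grasp_force: 3.3
```

```bash
python3 arc.py
```

```text
aligned angle 0.007 r 0.137 d 0.0155
t 16.2 [ 0.668  -0.1305  0.0686] [-179.99   -0.26   84.6 ] F [0.8 6.7 2.1] w 0.0003 g 3.3 q7 [-17.  32.  35.  89. -20.  65.  17.]
```

Request:
jog_arm:
  motion:
    - {"x": -0.1,"y": 0,"z": 0,"ax": 0,"ay": 0,"az": 0}
    - {"x": -0.1,"y": 0,"z": 0,"ax": 0,"ay": 0,"az": 0}
    - {"x": -0.1,"y": 0,"z": 0,"ax": 0,"ay": 0,"az": 0}
    - {"x": -0.1,"y": 0,"z": 0,"ax": 0,"ay": 0,"az": 0}
    - {"x": 0,"y": 0,"z": 0,"ax": 0,"ay": 0,"az": 0}

```text
time_s: 16.7
tool_pos: [0.668, -0.1307, 0.0686]
tool_rot: [-179.9, -0.5, 84.8]
force: [-0.1, 11.6, 2.8]
grip_width: 0.0006
grasp_force: 5.8
```

```bash
python3 arc.py
```

```text
aligned angle 0.0098 r 0.137 d 0.015
t 16.7 [ 0.668  -0.1307  0.0686] [-179.94   -0.51   84.76] F [-0.1 11.6  2.8] w 0.0006 g 5.8 q7 [-17.  32.  35.  89. -20.  66.  18.]
```

The bar is against its hard stop: pushing 4 mm further moved it only 0.2 mm, at 11.6 N. I'll back off and lift clear.

Request:
jog_arm:
  motion:
    - {"x": 0.5,"y": 0,"z": 0,"ax": 0,"ay": 0,"az": 0}
    - {"x": 1,"y": 0,"z": 0,"ax": 0,"ay": 0,"az": 0}
    - {"x": 1.5,"y": 0,"z": 0,"ax": 0,"ay": 0,"az": 0}
    - {"x": 1,"y": 0,"z": -1,"ax": 0,"ay": 0,"az": 0}
    - {"x": 0,"y": 0,"z": -4,"ax": 0,"ay": 0,"az": 0}

```text
time_s: 17.2
tool_pos: [0.6682, -0.0938, 0.1147]
tool_rot: [-179.5, -0.0, 84.8]
force: [0.4, 0.8, 0.6]
grip_width: 0.0006
grasp_force: 0.0
```

Request:
jog_arm:
  motion:
    - {"x": 2,"y": 0,"z": -4,"ax": 0,"ay": 0,"az": 0}
    - {"x": 4,"y": 0,"z": -3,"ax": 0,"ay": 0,"az": 0}
    - {"x": 4,"y": 0,"z": -1,"ax": 0,"ay": 0,"az": 0}
    - {"x": 4,"y": 0,"z": 0,"ax": 0,"ay": 0,"az": 0}
    - {"x": 4,"y": 0,"z": 0,"ax": 0,"ay": 0,"az": 0}

```text
time_s: 17.7
tool_pos: [0.6883, 0.0833, 0.2004]
tool_rot: [179.9, -0.0, 84.6]
force: [-0.2, 0.6, -0.4]
grip_width: 0.0004
grasp_force: 0.0
```

Request:
jog_arm:
  motion:
    - {"x": 3,"y": 0,"z": 0,"ax": 0,"ay": 0,"az": 0}
    - {"x": 3,"y": 0,"z": 0,"ax": 0,"ay": 0,"az": 0}
    - {"x": 0,"y": 0,"z": 0,"ax": 0,"ay": 0,"az": 0}
    - {"x": 0,"y": 0,"z": 0,"ax": 0,"ay": 0,"az": 0}
    - {"x": 0,"y": 0,"z": 0,"ax": 0,"ay": 0,"az": 0}

```text
time_s: 18.2
tool_pos: [0.6937, 0.1391, 0.1991]
tool_rot: [180.0, 0.1, 84.5]
force: [-0.6, -0.2, 0.5]
grip_width: 0.0005
grasp_force: 0.0
```

```bash
python3 - <<'E'
from h import *
st(); T=np.array([.5302,-.1331]); psi=np.radians(-5.8)
for cam in ("top","side"):
    im=snap(cam,cam+"9"); g=im.astype(np.float32).min(2); PP=env.camera_params(cam)
    # bar angle: at each radius, sweep the angle on the top face and take the centre of the bright run
    for r in (.06,.11,.14,.165,.18):
        th=np.arange(-.12,.2,.002); p=np.array([proj(cam,[*(T+r*np.array([np.cos(psi+t),np.sin(psi+t)])),.082],PP) for t in th],np.float32)
        b=cv2.remap(g,p[None,:,0],p[None,:,1],1)[0]; m=b>0.85*b.max()
        print(cam,r,"max",b.max().round(),"angle",th[m].mean().round(3),"width mm",(m.sum()*.002*r*1e3).round(1))
    # coil cap profile
    f3=np.array([np.cos(psi),np.sin(psi),0]);a=np.array([-f3[1],f3[0],0]); c=np.array([.62,-.1426,.04]); o,_=ray(cam,0,0,PP); v=o-c; v-=a*(v@a); n=v/np.linalg.norm(v); xs=np.arange(-.1,.1,.0005)
    q=np.array([proj(cam,c+n*.0148+a*x,PP) for x in xs],np.float32); B=cv2.remap(im[:,:,2].astype(np.float32),q[None,:,0],q[None,:,1],1)[0]; k=np.where((B[1:]>145)!=(B[:-1]>145))[0]; print("cap edges",(xs[k]*1e3).round(1))
E
```

```text
t 18.2 [0.6937 0.1391 0.1991] [1.7996e+02 7.0000e-02 8.4460e+01] F [-0.6 -0.2  0.5] w 0.0005 g 0.0 q7 [-37.  29.  34.  77. -16.  79.  -9.]
top 0.06 max 255.0 angle 0.004 width mm 8.5
top 0.11 max 255.0 angle -0.001 width mm 10.6
top 0.14 max 255.0 angle 0.0 width mm 10.4
top 0.165 max 255.0 angle 0.001 width mm 9.9
top 0.18 max 255.0 angle 0.0 width mm 9.7
cap edges [-89.5 -67.5 -15.5   0.   65. ]
side 0.06 max 251.0 angle 0.005 width mm 10.8
side 0.11 max 251.0 angle 0.008 width mm 13.0
side 0.14 max 252.0 angle 0.005 width mm 12.3
side 0.165 max 252.0 angle 0.005 width mm 13.2
side 0.18 max 253.0 angle 0.004 width mm 12.6
cap edges [-66.5   5.   32.5  66.5  84. ]
```

The bar is shut at 0.00 rad in both views, the coil is seated, and the robot is clear.

```bash
python3 -c "
from cell import env
print(env.sign_off())"
```

```text
the job is handed in; nothing more can be done
None
```

The long coil is snapped into both clips, about 1 mm off centre by my camera estimates. The keeper bar is shut at 0 rad in its detent, and the job was handed in at about 18 s with the arm clear.

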